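# Run out the sensor boom and hold it at the marker

### The arm

A 6-joint arm with a two-finger parallel gripper is mounted at the origin on a cart in front of the work surface, level with it; the furniture and walls round the work are solid. World frame = base frame: x ahead of the robot, y to its left, z up, the work surface at z = 0. Lengths are in m, angles in rad, forces in N, time in s.
With the tool pointing down it reaches from about 0.325 to 0.9 m from the base axis. Payload 6.1 kg.
Tool frame: the origin (TCP) lies between the finger pads; the fingertips stand 14 mm ahead of it and the grasp point (between the pads) lies 5 mm behind it; z points along the fingers, x is the direction in which the jaws open and shut, and the axes are right-handed (so a half turn about z gives the same grasp; the last joint's range is limited). The gripper opens to 87 mm and grips with 3 to 60 N. Pads are 19 mm wide; open, the fingers measure 117 mm over their backs; the gripper's body (75 mm by 190 mm) begins 51 mm behind the grasp point.
Start: joints at [-1.416, 0.22, 1.526, -0, 1.395, -0.126], TCP at [0.173, -0.601, 0.209] pointing down, gripper open.
Joint ranges: [-2.98, 2.98], [-0.91, 2.08], [0.09, 2.57], [-1.24, 4.39], [0.2, 2.65], [-2.68, 2.68]. Speed limits (rad/s): [2.57, 2.57, 3.01, 3.14, 3.14, 3.14].

### API

Orientations are given as a unit quaternion [w, x, y, z].
In Python, from workcell import observe, snapshot, sign_off gives the robot as it stands.
- The arm moves only by the tool drive_tool, never from a script. Its argument "commands" is a list of rows, each a list of 2 entries, a list of its own where there are three numbers: the shift along the tool's x, y, z in cm, then the turn about the tool's z in degrees. A call has 1 to 10 rows; each row shifts and turns the pose as measured when the row begins, along the tool's axes as they then stand; what a row does not reach is not made up. A row lasts 1/10 s, in which the tool goes at most 50 mm and 8.59 degrees, less where a joint would pass 70% of its speed; a pose out of reach is approached as far as the arm can. A call with a gripper value outside its range is refused whole. "jaw" is the opening, from 0 (shut) to 1 (fully open), set as the call begins (left out, the last holds). The fingers move at their own pace and stop on an object; "squeeze" is the grip in N (left out, the last holds). Time passes only in rows, so rows that do not move let the fingers close. It gives the time, the measured TCP pose, the force and the opening at its end, in the units of the state.
- observe(): the state, without advancing time (a new reading comes with each control period).
- snapshot(name): name is "scene" or "top" or "wrist"; returns a dict with "pixels" (384x512x3 uint8, blue, green, red), "K" (3x3 intrinsics, pixels), "R" (3x3) and "t" (3): a world point X has camera coordinates R X + t; the wrist camera has in their place "hand_eye" (4x4, takes a point from camera to tool coordinates, whose origin is the TCP and whose axes are the tool frame's). Camera axes: x right, y down, z forward; pixel columns grow to the right and rows downward; lengths in m; the calibration is good to about 2 mm. A picture is of the moment at which its call begins: read the wrist's pose just before it. There is no depth.
- sign_off(): hands the job in, once; it reports no verdict.
The state is a dict: "time_s": time; "joint_pos": joint angles; "dq": joint speeds; "tau": joint torques, N m; "eef_pos": TCP position; "eef_rot": TCP orientation; "contact_force": force on the tool from outside, world axes, zero at the start; "moment": the same for the moment, N m; "grip_width": finger opening in m.
Only numpy, scipy, OpenCV 4.12 (cv2) and the standard library are available. Lean on these libraries where they do the work, as an engineer would, in place of code of your own. Each camera call takes 0.05 s, during which the arm holds its last target. There are 200 camera calls.

### The job

Set the sensor boom for a reading: push its carriage along the rails to the right (outward), by the upright lug, until it clicks home into its spring detent at the end stop. Then take the upright grip at the boom's end so that the lock button on its side is squeezed in, draw the boom out until its pointer stands at the nose of the marker on the scale, and finish while still holding it there with the button squeezed, because the boom springs back when let go. Do not touch the marker, and leave the glassware, crucibles and timer on the worktop where they stand.

Things in the scene. Friction and masses are not known exactly. Their poses are not given: they have to be found in the camera images.
- boom_base: the boom slide's fixed base: grey plate 109 x 265 x 12 mm with two steel rails and an end block 46 mm high at each end; origin on the worktop. z is up; -y ('outward', to the robot's right) is the way in which carriage and boom both slide out; x points away from the robot, across the boom. The plate reaches 64 mm in -x, 45 mm in +x, 50 mm outward, 215 mm inward of the origin
- carriage (a joint): travel of the aluminium carriage along its rails, m, growing outward; starts between 0 and 0.035. Friction about 2 N; from about 0.076 a spring plunger climbs a ridge (a slow push takes up to 10 N), passes the crest at 0.0835 and drops in behind it at about 0.091; end stop at 0.094. In the detent (above 0.0895) it stays by itself
- push_face (a point): middle of the inward (+y of the base) face of the carriage's upright push lug, an aluminium plate 40 mm wide across (x of the base), 10 mm thick along the slide, on top of the white square tube; this point is 118 mm above the worktop, the lug's top 136 mm, the tube's top 92 mm. Push here outward; the space behind it is free
- grip (a point): middle of the boom's grip, 113 mm above the worktop, where fingers hold it: an upright grey block at the boom's outer end, 24 mm across (x of the base), 30 mm along the slide, top at 138 mm. With the lock button it measures 31 mm across, 26 mm once pressed; this point is the middle of the latter. Close fingers across x of the base, one on the button, one on the opposite face
- lock_button (a joint): travel of the lock button into the grip, m: 0 out (boom locked at home), 0.005 fully in; spring 3 to 5.5 N. Above about 0.003 the boom is free to slide; squeezed with 10 N or more it stays fully in
- boom (a joint): extension of the boom out of its tube, m: 0 home (start), at most 0.135; a spring pulls it back home with 3 to 4.5 N all the way, it locks nowhere but at home
- pointer_tip (a point): tip of the dark steel pointer that stands out from the foot of the boom's grip toward the scale (on the robot's side), 61 mm above the worktop; moves with the boom
- marker: black marker, a saddle 12 mm wide along the slide and 21 mm across, top at 65 mm (screw 69 mm), on the flat scale (10 mm divisions) on the robot's side of the boom; origin at the tip of its nose, which points at the boom, 61 mm high; axes as the base's. Stands 50 to 120 mm outward of the home pointer, rides with the carriage. Set: pointer tip and nose level along the slide (same y)
- boom_grip: the boom's grip block with its button, at the end of the boom's steel bar (top at 86 mm); origin at worktop level beneath the middle of the grip block, axes as the base's. The sensor, 22 mm in diameter, top at 92 mm, hangs 30 mm outward of the grip's middle; the lock's keeper on the tube, up to 106 mm high, ends 16 mm inward of it with the boom home
- crucible_1: white crucible 47 mm wide, 36 mm high, behind the boom; a bystander; origin at its underside
- beaker: glass beaker 60 mm wide, 72 mm high, behind the boom slide; a bystander; origin at its underside
- vial: glass vial with a dark cap, 21 mm wide, 52 mm high, behind the boom slide; a bystander; origin at its underside
- lab_timer: white timer 62 x 66 x 18 mm, right of the boom; a bystander; origin at its underside
- button_face (a point): centre of the outer face of the lock button, a round steel button 18 mm in diameter on the robot side (-x of the base) of the grip, 113 mm above the worktop. It stands out 7 mm from the block and has 5 mm of travel, pressed toward +x of the base

How it is judged:
By the outcome, as a careful person would: the job done as asked, in the order asked, and still so for the second after the job is handed in, while the arm keeps its last pose, push and grip.
It also fails if it takes over 48 s, if anything falls off the work surface, if the arm or the gripper's body presses on something with over 40 N, if the wrist force passes 120 N, or if a joint passes its speed limit or range.

## Working session

There is one attempt and no reset: what is moved stays moved. The work goes in short steps, Python scripts to look and compute and a tool call to move; the robot and the scene stay as the last step left them, time stands still between calls to the robot, and variables do not carry over. Pictures are saved under pics/ and viewed, about 8 in all and at most 12, crops included, and the job is handed in when it is done.

Besides the shell and the picture viewer there is one more tool, called as a command line: name --argument value ..., lists and objects as JSON in quotes. drive_tool: Moves the arm, as the interface text tells. Its arguments: {"type":"object","properties":{"commands":{"type":"array","items":{"type":"array"}},"jaw":{"type":"number"},"squeeze":{"type":"number"}},"required":["commands"]}

```bash
mkdir -p pics; cat > h.py <<'E'
import numpy as np, cv2
from workcell import observe, snapshot, sign_off
from scipy.spatial.transform import Rotation as Ro
def ray(s,u,v,z):
    K,R,t=[np.array(s[k],float) for k in('K','R','t')]
    t=t.ravel(); d=R.T@np.linalg.inv(K)@[u,v,1]; c=-R.T@t
    return c+d*(z-c[2])/d[2]
def proj(s,X):
    K,R,t=[np.array(s[k],float) for k in('K','R','t')]
    p=K@(R@np.array(X,float)+t.ravel()); return p[:2]/p[2]
def wr(s,o):
    q=o['eef_rot']; Rt=Ro.from_quat([q[1],q[2],q[3],q[0]]).as_matrix()
    T=np.eye(4);T[:3,:3]=Rt;T[:3,3]=o['eef_pos']; C=np.linalg.inv(T@np.array(s['hand_eye']))
    return dict(K=s['K'],R=C[:3,:3],t=C[:3,3],pixels=s['pixels'])
E
python3 - <<'E'
from h import *
import pickle
o=observe();print(o)
a={n:snapshot(n) for n in('top','scene')}
pickle.dump(a,open('a.pkl','wb'))
for n,s in a.items(): print(n,s['K'],s['R'],s['t'])
cv2.imwrite('pics/top.png',cv2.resize(a['top']['pixels'],(800,600),interpolation=cv2.INTER_CUBIC))
cv2.imwrite('pics/scene.png',cv2.resize(a['scene']['pixels'],(800,600),interpolation=cv2.INTER_CUBIC))
E
```

```text
{'time_s': 0.0, 'joint_pos': array([-1.41613370e+00,  2.21230855e-01,  1.52762955e+00, -3.77031586e-05,
        1.39467881e+00, -1.26094312e-01]), 'dq': array([-0.00040561, -0.00017973, -0.00038943, -0.00141229,  0.00115327,
       -0.00077903]), 'tau': array([ 1.73470045e-03, -4.94610858e+01, -3.87379825e+01,  6.97104377e-02,
        5.69957017e-02, -1.53055653e-04]), 'eef_pos': array([ 0.17306268, -0.59988377,  0.20792458]), 'eef_rot': array([-6.65006536e-04,  7.99089545e-01, -6.01211237e-01, -7.10907528e-04]), 'contact_force': array([0.36801666, 0.83002746, 0.10851549]), 'moment': array([ 0.02060024,  0.07347313, -0.01075   ]), 'grip_width': 0.08686504746749756}
top [[428.84119706   0.         251.96681098]
 [  0.         428.84119706 193.79500091]
 [  0.           0.           1.        ]] [[-0.01788743 -0.99954942  0.02410375]
 [-0.99600277  0.01570354 -0.08793115]
 [ 0.08751302 -0.02558026 -0.99583489]] [-0.07571318  0.57059223  1.34006274]
scene [[404.69349868   0.         253.01614933]
 [  0.         404.69349868 192.65278833]
 [  0.           0.           1.        ]] [[-0.83721255 -0.54639234 -0.0230338 ]
 [-0.2847749   0.47153148 -0.83460249]
 [ 0.46688157 -0.69218023 -0.5503709 ]] [0.43826095 0.27017045 1.08991831]
```

View pics/top.png

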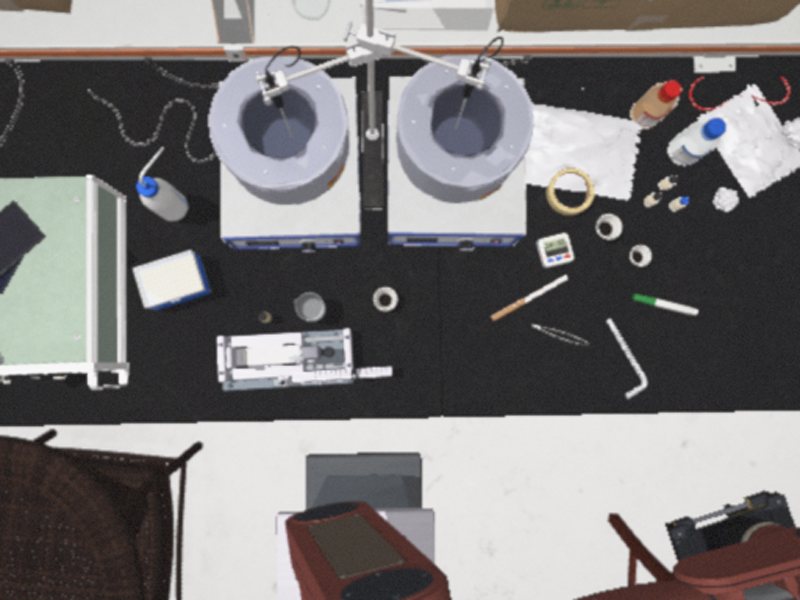

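View pics/scene.png

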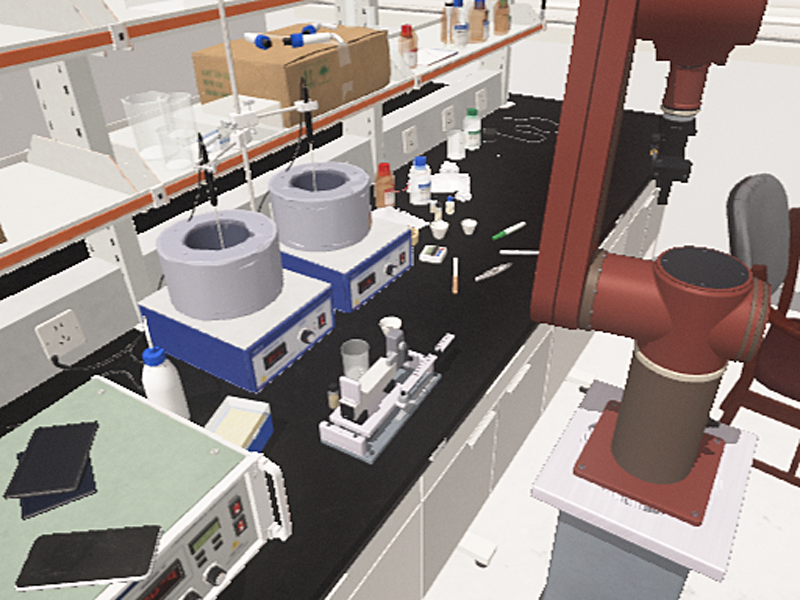

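The top view shows the boom slide at about (285,358) in the 800 px picture, with the beaker, vial and crucible behind it. Next I'll enlarge both views of it.

```bash
python3 - <<'E'
from h import *
import pickle
a=pickle.load(open('a.pkl','rb'))
t=a['top']['pixels'][200:256,130:260]; s=a['scene']['pixels'][195:300,200:300]
cv2.imwrite('pics/c1.png',cv2.resize(t,None,fx=6,fy=6,interpolation=cv2.INTER_CUBIC))
cv2.imwrite('pics/c2.png',cv2.resize(s,None,fx=5.7,fy=5.7,interpolation=cv2.INTER_CUBIC))
E
```

```text
(no output)
```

View pics/c1.png

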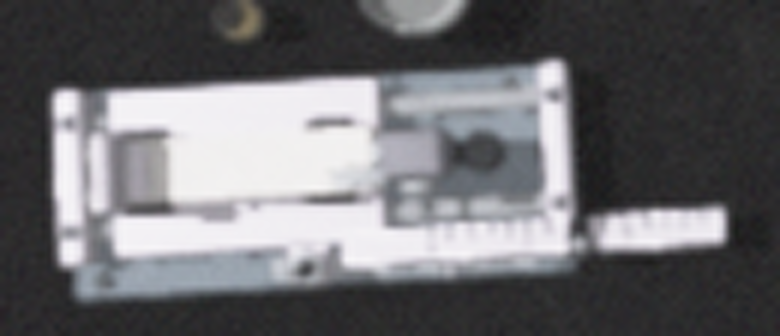

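View pics/c2.png

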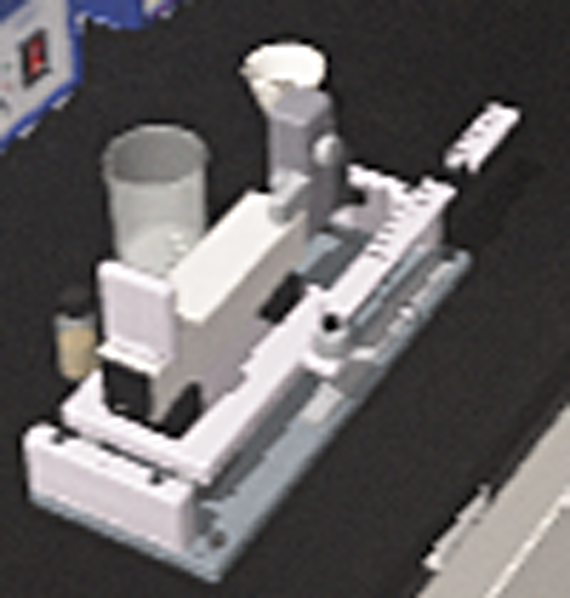

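The crops show the following:
- **Lug:** its top is at about (99,172) in c1.
- **Grip:** its top is at about (412,152) in c1.
- **Marker:** it is probably the dark gap in the scale at about (582,230) in c1, which matches (450,170) in c2.

Next I'll localize these.

```bash
python3 - <<'E'
from h import *
import pickle
from scipy.optimize import least_squares
a=pickle.load(open('a.pkl','rb'));T=a['top'];S=a['scene']
ct=lambda x,y:(130+(x+.5)/6-.5,200+(y+.5)/6-.5)
cs=lambda x,y:(200+(x+.5)/5.7-.5,195+(y+.5)/5.7-.5)
print('campos',-T['R'].T@T['t'],-S['R'].T@S['t'])
# base frame: end-block tops (z .046) outer corners & plate corners
P=[(T,ct(52,92),(None)),]
obs=[ # cam,pix,base xyz
(T,ct(75,298),(-.064,.215,.012)),(T,ct(577,270),(-.064,-.05,.012)),
(S,cs(218,580),(-.064,.215,.0)),(S,cs(470,258),(-.064,-.05,.012)),(S,cs(30,490),(.045,.215,.006))]
def f(p):
    c,s=np.cos(p[2]),np.sin(p[2]);r=[]
    for C,uv,b in obs:
        X=[p[0]+c*b[0]-s*b[1],p[1]+s*b[0]+c*b[1],b[2]]
        r+=list(proj(C,X)-uv)
    return r
p=least_squares(f,[.45,.2,0]).x
print('base',p,'yaw deg',np.degrees(p[2]),np.round(f(p),1))
c,s=np.cos(p[2]),np.sin(p[2])
def B(X): d=X[:2]-p[:2]; return np.round([c*d[0]+s*d[1],-s*d[0]+c*d[1]],4)
for n,C,uv,z in [('lug top T',T,ct(99,172),.136),('lug in-edge',T,ct(90,173),.136),('lug top S midleft inward edge',S,cs(138,275),.136),
 ('gripT',T,ct(412,152),.138),('gripS',S,cs(305,102),.138),('button S',S,cs(328,150),.113),('gapT',T,ct(582,230),.063),('gapS',S,cs(451,172),.063),
 ('tube in end',T,ct(100,173),.092),('scale end T',T,ct(726,225),.061),('endblk',T,ct(557,140),.046),('endblkL',T,ct(66,175),.046)]:
    X=ray(C,*uv,z);print(n,np.round(X,4),B(X))
E
```

```text
campos [ 0.44968419 -0.05036022  1.38647903] [-0.06500745  0.86648846  0.83543906]
base [0.47224192 0.05347437 0.03846876] yaw deg 2.2040973927504215 [-0.2 -0.  -0.1 -0.2 -0.3  0.6  0.8 -1.5 -0.1  0.2]
lug top T [0.4644 0.2254 0.136 ] [-0.0012  0.1721]
lug in-edge [0.464  0.2297 0.136 ] [-0.0014  0.1764]
lug top S midleft inward edge [0.4626 0.2292 0.136 ] [-0.0028  0.1759]
gripT [0.4714 0.0748 0.138 ] [-0.      0.0213]
gripS [0.4691 0.0771 0.138 ] [-0.0023  0.0238]
button S [0.4553 0.0777 0.113 ] [-0.016   0.0248]
gapT [ 0.4314 -0.0041  0.063 ] [-0.043  -0.0559]
gapS [0.4238 0.0048 0.063 ] [-0.0503 -0.0468]
tube in end [0.4645 0.2346 0.092 ] [-0.0008  0.1813]
scale end T [ 0.4326 -0.0778  0.061 ] [-0.0447 -0.1296]
endblk [0.4779 0.0089 0.046 ] [ 0.0039 -0.0448]
endblkL [0.4643 0.2622 0.046 ] [1.000e-04 2.089e-01]
```

The two cameras agree to a few mm. I'll use one orientation throughout, with the jaws across base x, so tool x = base x and tool y = outward. First step is to turn.

drive_tool --commands '[[[0,0,0],-8.5],[[0,0,0],-8.5],[[0,0,0],-8.5],[[0,0,0],-8.5],[[0,0,0],-8.5],[[0,0,0],-8.5],[[0,0,0],-8.5],[[0,0,0],-8.5],[[0,0,0],-8.5],[[0,0,0],0]]' --jaw 0 --squeeze 30

```text
time_s: 1.1
eef_pos: [0.1725, -0.596, 0.2012]
eef_rot: [-0.007, 0.999, 0.033, -0.001]
contact_force: [0.1, -0.3, -0.5]
grip_width: 0.0147
```

drive_tool --commands '[[[3.5,-3.5,-0.2],0.5],[[3.5,-3.5,-0.2],0.5],[[3.5,-3.5,-0.2],0.5],[[3.5,-3.5,-0.2],0],[[3.5,-3.5,-0.2],0],[[3,-4,0],0],[[3,-4,0],0],[[2,-4.5,0],0],[[0,-5,0],0],[[0,-5,0],0]]'

```text
time_s: 2.1
eef_pos: [0.4221, -0.1872, 0.213]
eef_rot: [-0.008, 1.0, -0.009, -0.001]
contact_force: [0.7, -0.7, 0.9]
grip_width: 0.0009
```

drive_tool --commands '[[[0.6,-5,0],-1],[[0.6,-5,0],-1],[[0.6,-5,0],-1],[[0.6,-5,0],0],[[0.6,-5,0],0],[[0.6,-5,0],0],[[0.6,-5,0],0],[[0.6,-5,0],0],[[0.6,-4,0],0],[[0,0,0],0]]'

```text
time_s: 3.1
eef_pos: [0.468, 0.2577, 0.2199]
eef_rot: [-0.009, 1.0, -0.002, 0.001]
contact_force: [0.4, -1.1, 0.9]
grip_width: 0.0001
```

drive_tool --commands '[[[0,-0.5,0],-1.5],[[0,-0.5,0],-1.5],[[0,0,0],0]]'

```text
time_s: 3.4
eef_pos: [0.4671, 0.2677, 0.2192]
eef_rot: [-0.008, 1.0, 0.024, -0.0]
contact_force: [0.9, -0.2, -0.4]
grip_width: 0.0006
```

```bash
python3 - <<'E'
from h import *
import pickle
o=observe();s=wr(snapshot('wrist'),o);s['o']=o
pickle.dump(s,open('w1.pkl','wb'))
print(o['eef_pos'],o['eef_rot'],'cam',-s['R'].T@s['t'],s['R'])
cv2.imwrite('pics/w1.png',cv2.resize(s['pixels'],(800,600)))
E
```

```text
[0.46712601 0.26768093 0.21918829] [-8.17471586e-03  9.99676369e-01  2.40900418e-02 -4.14666831e-05] cam [0.46445183 0.34175897 0.39595624] [[ 0.99887243  0.04745711  0.00130143]
 [ 0.04539263 -0.96273115  0.26662379]
 [ 0.01390612 -0.26626408 -0.9637998 ]]
```

View pics/w1.png

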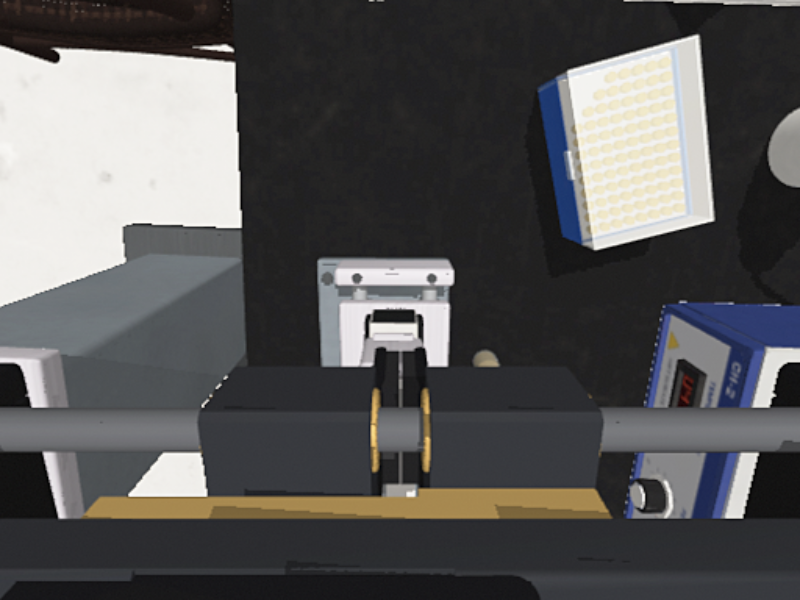

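The wrist view shows the shut fingers at (400,400), in line with the lug at (394,330) and just inward of it. I'll descend behind the lug.

drive_tool --commands '[[[0,0,4],0.5],[[0,0,4],0],[[0,0,1.6],0],[[0,0,0],0],[[0,1,0],0],[[0,0.5,0],0]]'

```text
time_s: 4.05
eef_pos: [0.4712, 0.2485, 0.124]
eef_rot: [-0.009, 1.0, 0.014, 0.003]
contact_force: [0.1, 0.9, -0.1]
grip_width: 0.0005
```

drive_tool --commands '[[[-0.4,0.5,0.4],-0.5],[[-0.2,0.5,0],0],[[0,0.5,0],0],[[0,0.5,0],0],[[0,0.5,0],0],[[0,0.5,0],0]]'

```text
time_s: 4.65
eef_pos: [0.469, 0.2159, 0.1239]
eef_rot: [-0.01, 1.0, 0.018, 0.007]
contact_force: [-0.2, -0.2, -0.2]
grip_width: 0.0006
```

```bash
python3 - <<'E'
from h import *
o=observe();print(o['eef_pos'],o['contact_force'])
s=snapshot('scene')['pixels'][150:300,180:320];t=snapshot('top')['pixels'][190:256,130:240]
i=np.zeros((600,800,3),np.uint8)
a=cv2.resize(s,(400,428),interpolation=cv2.INTER_CUBIC);i[:428,:400]=a
b=cv2.resize(t,(400,240),interpolation=cv2.INTER_CUBIC);i[:240,400:]=b
cv2.imwrite('pics/m1.png',i)
E
```

```text
[0.46896647 0.21591803 0.12394937] [-0.16159743 -0.20422623 -0.22577233]
```

View pics/m1.png

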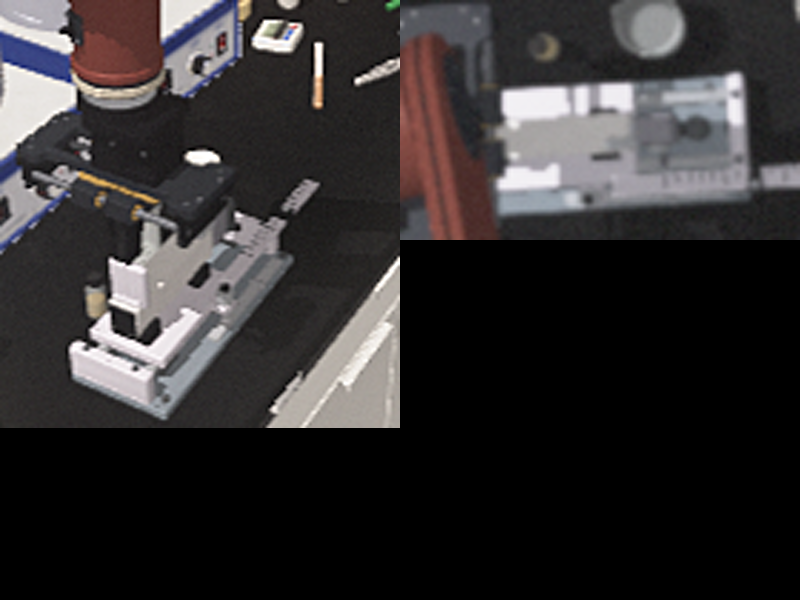

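```bash
python3 - <<'E'
from h import *
o=observe();s=snapshot('scene');w=wr(snapshot('wrist'),o)
q=o['eef_rot'];R=Ro.from_quat([q[1],q[2],q[3],q[0]]).as_matrix();p=o['eef_pos']
print(R.round(3))
c=cv2.resize(s['pixels'][195:300,190:260],None,fx=5.7,fy=5.7,interpolation=cv2.INTER_CUBIC)
for z in(.014,-.02):
  for x in(.015,-.015):
    u=proj(s,p+R@[x,0,z]); print(u,(u-[190,195])*5.7)
    cv2.circle(c,tuple(int(k) for k in (u-[190,195])*5.7),3,(0,0,255),1)
for X in [(.464,.229,.136)]:
    u=proj(s,X);cv2.circle(c,tuple(int(k) for k in (u-[190,195])*5.7),3,(0,255,0),-1)
x=cv2.resize(w['pixels'][150:270,170:340],(400,282))
i=np.zeros((600,800,3),np.uint8);i[:598,:399]=c[:598,:399];i[:282,400:]=x
cv2.imwrite('pics/m2.png',i)
E
```

```text
[[ 0.999  0.035  0.014]
 [ 0.035 -0.999  0.02 ]
 [ 0.015 -0.019 -1.   ]]
[220.82404876 244.84190985] [175.69707791 284.09888614]
[229.95491957 248.58108359] [227.74304152 305.41217646]
[220.27498493 235.09990771] [172.56741408 228.56947394]
[229.55618421 238.78527864] [225.47025    249.57608826]
```

View pics/m2.png

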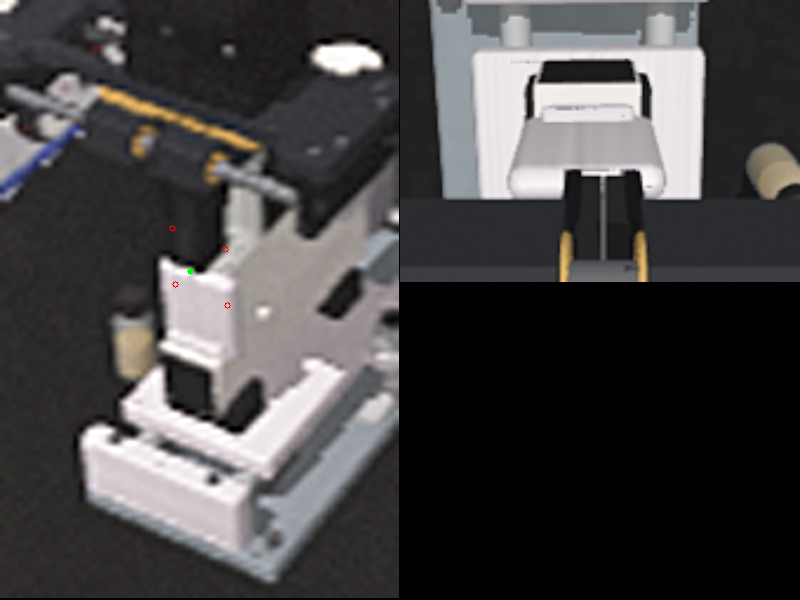

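```bash
python3 - <<'E'
from h import *
import pickle
w=pickle.load(open('w1.pkl','rb'));o=w['o']
q=o['eef_rot'];R=Ro.from_quat([q[1],q[2],q[3],q[0]]).as_matrix();p=o['eef_pos']
for y in(-.0095,.0095):
  for z in(-.02,0,.014): print(y,z,proj(w,p+R@[0,y,z])*800/512)
# lug in w1: top/bottom, in/out
c,s=np.cos(.0385),np.sin(.0385)
for z in(.136,.092):
  for x in(-.02,.02): print('lug inface',z,x,proj(w,[.464+c*x,.229+s*x,z])*800/512)
o=observe();w=wr(snapshot('wrist'),o)
q=o['eef_rot'];R=Ro.from_quat([q[1],q[2],q[3],q[0]]).as_matrix();p=o['eef_pos']
f=lambda u:(u-[170,150])*400/170+[400,0]
for y in(-.0095,.0095):
  for z in(-.02,.014): print('now',y,z,f(proj(w,p+R@[0,y,z])))
for yy in (.229,.205):
 for z in(.136,.092):
  for x in(-.02,.02): print('lug@',yy,z,x,f(proj(w,[.464+c*x,yy+s*x,z])))
E
```

```text
-0.0095 -0.02 [396.84187057 356.56228378]
-0.0095 0 [397.09975534 336.06360217]
-0.0095 0.014 [397.25096375 324.04438423]
0.0095 -0.02 [396.9714642  405.00432959]
0.0095 0 [397.20927846 380.2556376 ]
0.0095 0.014 [397.34942178 365.67129841]
lug inface 0.136 -0.02 [355.23014085 363.9332184 ]
lug inface 0.136 0.02 [423.51094884 364.46531622]
lug inface 0.092 -0.02 [361.0068048  337.77497914]
lug inface 0.092 0.02 [420.32150786 338.24903948]
now -0.0095 -0.02 [597.57396887 184.06836574]
now -0.0095 0.014 [598.19368543 135.0872495 ]
now 0.0095 -0.02 [597.76970319 257.01797132]
now 0.0095 0.014 [598.3423439  197.77370894]
lug@ 0.229 0.136 -0.02 [497.35415719 158.12195856]
lug@ 0.229 0.136 0.02 [662.34560651 156.61595145]
lug@ 0.229 0.092 -0.02 [515.51042146 107.22699185]
lug@ 0.229 0.092 0.02 [648.27651691 106.14942311]
lug@ 0.205 0.136 -0.02 [497.68679387 248.16820539]
lug@ 0.205 0.136 0.02 [656.94754456 246.42865583]
lug@ 0.205 0.092 -0.02 [515.26752415 181.59842789]
lug@ 0.205 0.092 0.02 [644.29755058 180.35984983]
```

Force is near zero although the fingers should have met the lug, so the fingertip height is in doubt. I'll back off inward slowly at the same height and check the tips in the open.

drive_tool --commands '[[[0,-0.4,0],0],[[0,-0.4,0],0],[[0,-0.4,0],0]]'

```text
time_s: 5.2
eef_pos: [0.4683, 0.2295, 0.1238]
eef_rot: [-0.01, 1.0, 0.018, 0.007]
contact_force: [-0.1, -0.1, 0.2]
grip_width: 0.0008
```

drive_tool --commands '[[[0,-1,0],0],[[0,-1,0],0],[[0,-1,0],0],[[0,0,0],0]]'

```text
time_s: 5.6
eef_pos: [0.467, 0.2636, 0.1245]
eef_rot: [-0.01, 1.0, 0.019, 0.007]
contact_force: [-1.4, 0.1, 1.0]
grip_width: 0.0006
```

```bash
python3 - <<'E'
from h import *
o=observe();s=snapshot('scene');w=wr(snapshot('wrist'),o)
q=o['eef_rot'];R=Ro.from_quat([q[1],q[2],q[3],q[0]]).as_matrix();p=o['eef_pos'];print(p,o['contact_force'])
k=8
c=cv2.resize(s['pixels'][225:300,205:255],None,fx=k,fy=k,interpolation=cv2.INTER_CUBIC)
for x in(.015,-.015):
  for z in (.014,-.013):
    u=(proj(s,p+R@[x,0,z])-[205,225]+.5)*k;cv2.circle(c,tuple(int(v) for v in u),3,(0,0,255),-1)
x=cv2.resize(w['pixels'][170:260,200:310],None,fx=3.63,fy=3.63,interpolation=cv2.INTER_CUBIC)
i=np.zeros((600,800,3),np.uint8);i[:600,:400]=c;i[:x.shape[0],400:400+x.shape[1]]=x[:,:400]
cv2.imwrite('pics/m3.png',i)
E
```

```text
[0.46696969 0.26364423 0.12453681] [-1.36463503  0.13955862  0.95963174]
```

View pics/m3.png

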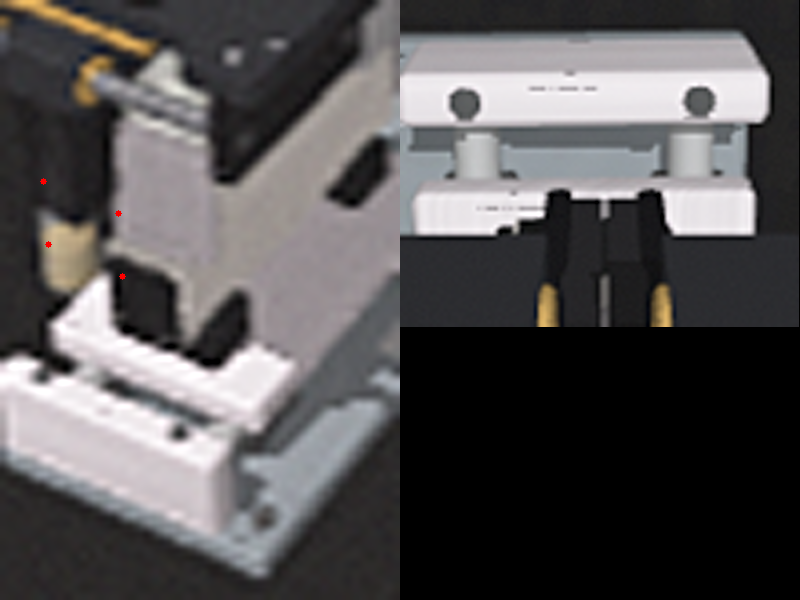

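The red dots mark expected tip positions. The fingers (black, columns 40–110) end near row 215, so the real tips are about 25 mm higher than nominal and passed over the lug. The area behind the lug is free, so I'll lower by about 25 mm and push again, watching force.

drive_tool --commands '[[[-0.2,0,1.3],0],[[-0.1,0,1.3],0],[[0,0,0],0]]'

```text
time_s: 6.0
eef_pos: [0.4637, 0.2623, 0.0958]
eef_rot: [-0.01, 1.0, 0.018, 0.007]
contact_force: [-0.9, -0.1, -1.0]
grip_width: 0.0004
```

drive_tool --commands '[[[0,0.7,0],0],[[0,0.7,0],0],[[0,0.7,0],0],[[0,0.7,0],0],[[0,0.5,0],0],[[0,0.5,0],0]]'

```text
time_s: 6.6
eef_pos: [0.4646, 0.2229, 0.0943]
eef_rot: [-0.012, 1.0, 0.017, 0.006]
contact_force: [0.8, 5.7, -3.5]
grip_width: 0.0003
```

Contact shows +5.7 N and the carriage is moving. I'll continue.

drive_tool --commands '[[[0,0.6,-0.1],0],[[0,0.6,-0.1],0],[[0,0.6,-0.1],0],[[0,0.6,0],0],[[0,0.6,0],0]]'

```text
time_s: 7.1
eef_pos: [0.4653, 0.1945, 0.0966]
eef_rot: [-0.017, 1.0, 0.017, 0.007]
contact_force: [0.0, 5.6, -2.8]
grip_width: 0.0006
```

drive_tool --commands '[[[0,0.5,0],0],[[0,0.5,0],0],[[0,0.5,0],0]]'

```text
time_s: 7.4
eef_pos: [0.466, 0.1803, 0.0967]
eef_rot: [-0.019, 1.0, 0.016, 0.008]
contact_force: [0.5, 4.9, -2.1]
grip_width: 0.0004
```

drive_tool --commands '[[[0,0.5,0],0],[[0,0.5,0],0]]'

```text
time_s: 7.6
eef_pos: [0.4662, 0.1766, 0.097]
eef_rot: [-0.027, 0.999, 0.015, 0.008]
contact_force: [0.9, 19.9, -5.7]
grip_width: 0.0004
```

drive_tool --commands '[[[0,0.7,0],0],[[0,0.7,0],0]]'

```text
time_s: 7.8
eef_pos: [0.4668, 0.165, 0.0968]
eef_rot: [-0.03, 0.999, 0.015, 0.009]
contact_force: [0.5, 6.8, 0.4]
grip_width: 0.0007
```

drive_tool --commands '[[[0,0.7,0],0],[[0,0.7,0],0]]'

```text
time_s: 8.0
eef_pos: [0.467, 0.1619, 0.0974]
eef_rot: [-0.042, 0.999, 0.013, 0.01]
contact_force: [1.3, 47.1, -6.2]
grip_width: 0.0006
```

The force rose at the ridge, dropped, then hit 47 N at the end stop. I'll back off and lift clear, opening the jaws.

drive_tool --commands '[[[0,-1.5,0],0],[[0,-1.5,0],0],[[0,-0.5,-4],0],[[0,0,-4],0],[[0,0,-4],0],[[-5,0,-1],0],[[-5,0,0],0],[[0,0,0],0]]' --jaw 0.8

```text
time_s: 8.8
eef_pos: [0.3631, 0.179, 0.2337]
eef_rot: [-0.04, 0.999, 0.011, 0.011]
contact_force: [-0.1, 0.4, -1.0]
grip_width: 0.0565
```

```bash
python3 - <<'E'
from h import *
import pickle
o=observe();a={n:snapshot(n) for n in('top','scene')};w=wr(snapshot('wrist'),o);w['o']=o
a['w']=w;pickle.dump(a,open('b.pkl','wb'))
i=np.zeros((600,800,3),np.uint8)
i[:264,:600]=cv2.resize(a['top']['pixels'][200:255,135:260],(600,264),interpolation=cv2.INTER_CUBIC)
i[266:600,:400]=cv2.resize(a['scene']['pixels'][200:280,210:305],(400,334),interpolation=cv2.INTER_CUBIC)
i[266:566,400:]=cv2.resize(w['pixels'],(400,300))
cv2.imwrite('pics/n1.png',i)
E
```

```text
(no output)
```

View pics/n1.png

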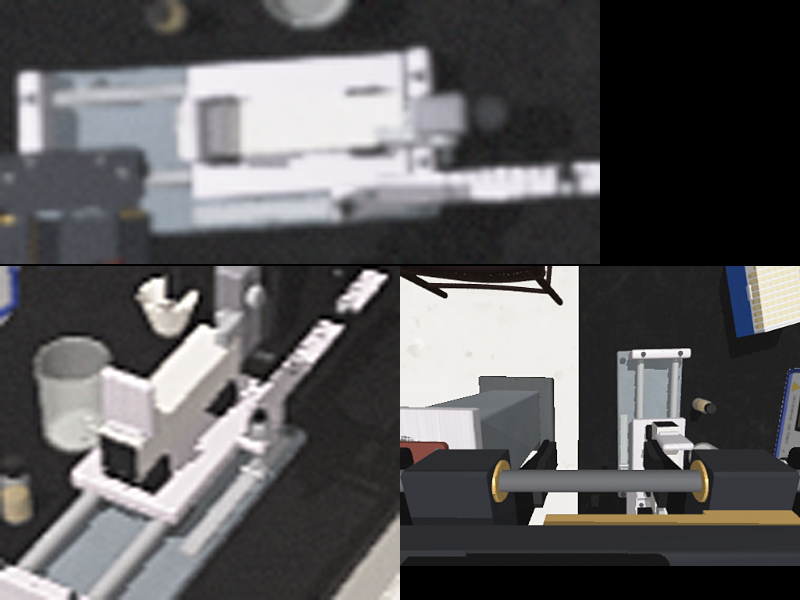

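The carriage is now out. In the top panel the grip is at about (443,110) and the marker at about (570,178). I'll compute positions from those.

```bash
python3 - <<'E'
from h import *
import pickle
a=pickle.load(open('b.pkl','rb'));T=a['top'];S=a['scene']
ct=lambda x,y:(135+(x+.5)/4.8-.5,200+(y+.5)/4.8-.5)
cs=lambda x,y:(210+(x+.5)/4.21-.5,200+(y-266+.5)/4.175-.5)
p=[.4722,.0535,.0385];c,s=np.cos(p[2]),np.sin(p[2])
def B(X): d=X[:2]-p[:2]; return np.round([c*d[0]+s*d[1],-s*d[0]+c*d[1]],4)
for n,C,uv,z in [('grip',T,ct(443,111),.138),('marker',T,ct(571,178),.065),('pointer?',T,ct(444,150),.061),('lug out edge top',T,ct(200,130),.136),('lugS in top mid',S,cs(128,375),.136),('carr in edge T',T,ct(181,125),.05),('markerS',S,cs(336,318),.065)]:
    X=ray(C,*uv,z);print(n,np.round(X,4),B(X))
E
```

```text
grip [ 0.4763 -0.0082  0.138 ] [ 0.0017 -0.0618]
marker [ 0.4337 -0.0868  0.065 ] [-0.0439 -0.1388]
pointer? [ 0.453  -0.0059  0.061 ] [-0.0215 -0.0586]
lug out edge top [0.4674 0.1385 0.136 ] [-0.0015  0.0851]
lugS in top mid [0.4676 0.1464 0.136 ] [-0.001  0.093]
carr in edge T [0.4721 0.1637 0.05  ] [0.0041 0.1101]
markerS [ 0.4264 -0.0681  0.065 ] [-0.0505 -0.1197]
```

The lug, grip and marker each moved 83 mm, which is consistent. Next is a close wrist look at the pointer and marker.

drive_tool --commands '[[[0.8,4,-0.6],-0.4],[[0.8,4,-0.6],-0.4],[[0.8,4,-0.6],0],[[0.8,4,-0.6],0],[[0.8,4,-0.6],0],[[0.8,4,-0.6],0],[[0.8,4,-0.3],0],[[0.5,0,0],0],[[0,0,0],0]]'

```text
time_s: 9.85
eef_pos: [0.4472, -0.1181, 0.249]
eef_rot: [-0.04, 0.999, 0.017, 0.009]
contact_force: [-0.5, -0.1, -0.3]
grip_width: 0.0697
```

```bash
python3 - <<'E'
from h import *
import pickle
o=observe();w=wr(snapshot('wrist'),o);w['o']=o
pickle.dump(w,open('w2.pkl','wb'));print(o['eef_pos'],o['eef_rot'])
for n,X in [('grip',(.4763,-.0082,.138)),('marker',(.4337,-.0868,.065))]: print(n,proj(w,X))
cv2.imwrite('pics/w2.png',cv2.resize(w['pixels'][40:300,140:400],None,fx=2.3,fy=2.3,interpolation=cv2.INTER_CUBIC))
E
```

```text
[ 0.44717646 -0.118055    0.24899458] [-0.04004197  0.99901076  0.01733864  0.00857347]
grip [288.53973828  73.99803088]
marker [241.48467613 152.82992244]
```

View pics/w2.png

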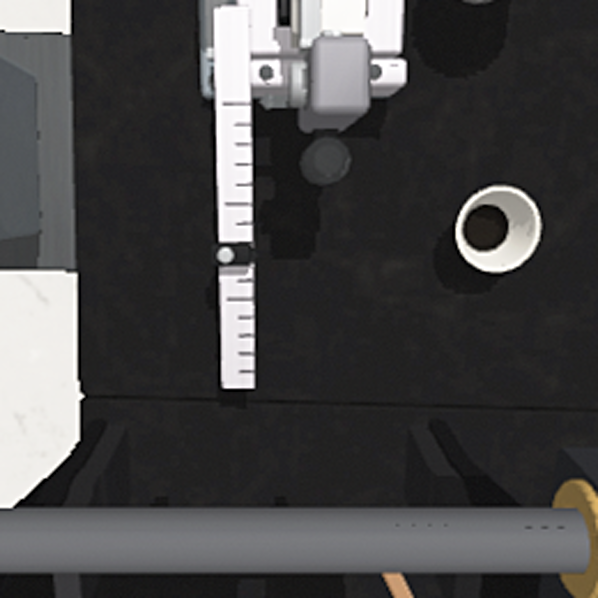

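The predicted grip and marker positions match this view to about 1 px; the marker is at (237,256) and the grip top at (341,75). One close-up now for the pointer.

```bash
python3 - <<'E'
from h import *
import pickle
w=pickle.load(open('w2.pkl','rb'));S=snapshot('scene');pickle.dump(S,open('s2.pkl','wb'))
i=np.zeros((600,800,3),np.uint8)
a=cv2.resize(w['pixels'][50:160,230:305],None,fx=5.4,fy=5.4,interpolation=cv2.INTER_CUBIC);i[:594,:405]=a
b=cv2.resize(S['pixels'][185:255,250:305],None,fx=7.1,fy=7.1,interpolation=cv2.INTER_CUBIC);i[:497,408:798]=b[:, :390]
cv2.imwrite('pics/n2.png',i)
E
```

```text
(no output)
```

View pics/n2.png

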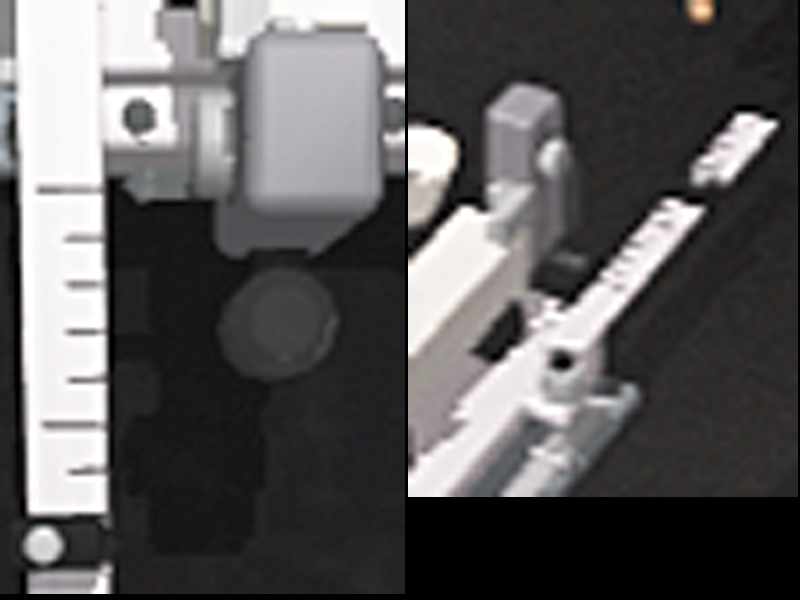

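```bash
python3 - <<'E'
from h import *
import pickle
w=pickle.load(open('w2.pkl','rb'));S=pickle.load(open('s2.pkl','rb'))
f=lambda x,y:(230+(x+.5)/5.4-.5,50+(y+.5)/5.4-.5)
g=lambda x,y:(250+(x-408+.5)/7.1-.5,185+(y+.5)/7.1-.5)
p=[.4722,.0535,.0385];c,s=np.cos(p[2]),np.sin(p[2])
def B(X): d=X[:2]-p[:2]; return np.round([c*d[0]+s*d[1],-s*d[0]+c*d[1]],4)
for n,C,uv,z in [('major0',w,f(103,188),.06),('major5',w,f(103,425),.06),('pointer?',w,f(120,183),.061),('ptr if block top',w,f(120,183),.046),('nose',w,f(110,545),.061),('marker mid top',w,f(80,544),.065),
 ('grip',w,f(314,118),.138),('grip out edge',w,f(314,212),.138),('grip in',w,f(314,34),.138),('grip right',w,f(383,118),.138),('grip left',w,f(245,118),.138),('btn',w,f(193,142),.113),('sensor',w,f(278,322),.092),
 ('nose S',S,g(702,196),.061),('marker in edge S',S,g(695,203),.063),('marker out edge S',S,g(705,185),.063),('gripS',S,g(527,105),.138),('btnS',S,g(553,157),.113),('ptrS?',S,g(590,262),.061)]:
    X=ray(C,*uv,z);print(n,np.round(X,4),B(X))
R,t=w['R'],w['t'];C=-R.T@t;print('cam',C)
E
```

```text
major0 [ 0.44   -0.0086  0.06  ] [-0.0346 -0.0608]
major5 [ 0.4414 -0.058   0.06  ] [-0.0351 -0.1103]
pointer? [ 0.4436 -0.0076  0.061 ] [-0.031  -0.0599]
ptr if block top [ 0.4436 -0.0056  0.046 ] [-0.0309 -0.058 ]
nose [ 0.4437 -0.0841  0.061 ] [-0.0338 -0.1364]
marker mid top [ 0.4371 -0.0837  0.065 ] [-0.0404 -0.1358]
grip [ 0.4755 -0.006   0.138 ] [ 0.001  -0.0596]
grip out edge [ 0.4763 -0.021   0.138 ] [ 0.0012 -0.0746]
grip in [0.4747 0.0071 0.138 ] [ 0.0008 -0.0465]
grip right [ 0.487  -0.0056  0.138 ] [ 0.0125 -0.0597]
grip left [ 0.4639 -0.0065  0.138 ] [-0.0106 -0.0596]
btn [ 0.4565 -0.0067  0.113 ] [-0.018  -0.0596]
sensor [ 0.4756 -0.0367  0.092 ] [-0.0001 -0.0902]
nose S [ 0.4244 -0.075   0.061 ] [-0.0527 -0.1266]
marker in edge S [ 0.4232 -0.0663  0.063 ] [-0.0535 -0.1178]
marker out edge S [ 0.426  -0.0808  0.063 ] [-0.0513 -0.1324]
gripS [ 0.4715 -0.0006  0.138 ] [-0.0028 -0.054 ]
btnS [ 0.4602 -0.0035  0.113 ] [-0.0141 -0.0565]
ptrS? [ 0.4428 -0.0062  0.061 ] [-0.0317 -0.0585]
cam [ 0.44264895 -0.05540723  0.43011192]
```

The pointer tip measures base (−0.031, −0.060), level with the grip middle and at the 0 mark. The nose is at y about −0.1364, so the draw is about 76.5 mm. The pads really sit about 30 mm behind the nominal TCP, so I'll aim for TCP z of about 0.085. Approaching above the grip.

drive_tool --commands '[[[1,-4,0],0],[[1,-4,0],0],[[0.8,-4,0],0],[[0,0,0],0],[[0,0.5,4],0],[[0,0.5,2.5],0],[[0,0,0],0]]' --jaw 0.9

```text
time_s: 10.65
eef_pos: [0.4708, 0.0104, 0.1929]
eef_rot: [-0.04, 0.999, 0.025, 0.009]
contact_force: [-0.6, 0.0, -0.6]
grip_width: 0.0782
```

drive_tool --commands '[[[0.2,2.2,0],0.6],[[0,0,0],0],[[0,0,3],0],[[0,0,3],0],[[0,0,0],0]]'

```text
time_s: 11.15
eef_pos: [0.4768, -0.0055, 0.1361]
eef_rot: [-0.04, 0.999, 0.021, 0.012]
contact_force: [0.3, 1.0, -0.9]
grip_width: 0.078
```

drive_tool --commands '[[[-0.3,0.2,2],0],[[0,0,2],0],[[0,0,0.9],0],[[0,0,0],0]]'

```text
time_s: 11.55
eef_pos: [0.4791, -0.0034, 0.0938]
eef_rot: [-0.039, 0.999, 0.022, 0.016]
contact_force: [-0.4, -0.4, -1.0]
grip_width: 0.0787
```

```bash
python3 - <<'E'
from h import *
o=observe();w=wr(snapshot('wrist'),o)
q=o['eef_rot'];R=Ro.from_quat([q[1],q[2],q[3],q[0]]).as_matrix()
print(o['eef_pos'],o['contact_force'],R.round(3))
E
```

```text
[ 0.47914065 -0.00340809  0.09382662] [-0.40841587 -0.41811709 -0.95670105] [[ 0.999  0.045  0.03 ]
 [ 0.043 -0.996  0.079]
 [ 0.034 -0.077 -0.996]]
```

drive_tool --commands '[[[-0.4,0,0.5],0],[[-0.1,0,0.4],0],[[0,0,0],0]]'

```text
time_s: 11.9
eef_pos: [0.477, -0.0035, 0.0884]
eef_rot: [-0.038, 0.999, 0.022, 0.019]
contact_force: [-0.2, 0.4, -0.4]
grip_width: 0.0783
```

drive_tool --commands '[[[0,0,0],0],[[0,0,0],0],[[0,0,0],0],[[0,0,0],0],[[0,0,0],0]]' --jaw 0 --squeeze 25

```text
time_s: 12.4
eef_pos: [0.4776, -0.0037, 0.0893]
eef_rot: [-0.038, 0.999, 0.022, 0.02]
contact_force: [-0.8, 0.3, -0.7]
grip_width: 0.0465
```

drive_tool --commands '[[[0,0,0],0],[[0,0,0],0],[[0,0,0],0],[[0,0,0],0],[[0,0,0],0]]'

```text
time_s: 12.9
eef_pos: [0.475, -0.0037, 0.0889]
eef_rot: [-0.038, 0.999, 0.022, 0.017]
contact_force: [0.5, -0.6, 2.3]
grip_width: 0.0248
```

drive_tool --commands '[[[0,0,0],0],[[0,0,0],0]]'

```text
time_s: 13.1
eef_pos: [0.475, -0.0037, 0.0889]
eef_rot: [-0.038, 0.999, 0.023, 0.017]
contact_force: [-0.9, -0.4, 1.4]
grip_width: 0.0249
```

```bash
python3 -c "
from h import *
o=observe();print(o['grip_width'],o['eef_pos'],o['contact_force'],o['moment'])"
```

```text
0.0249209117422491 [ 0.47497192 -0.0037275   0.08886246] [-0.90263276 -0.37806754  1.42181096] [-0.12814509  0.79080255  0.10577559]
```

The width reads 24.9 mm, close to the 26 mm expected with the button in. A small pull will test whether the lock is free.

drive_tool --commands '[[[0,0.3,0],0],[[0,0.3,0],0],[[0,0.3,0],0]]' --squeeze 35

```text
time_s: 13.4
eef_pos: [0.4754, -0.0112, 0.0888]
eef_rot: [-0.04, 0.999, 0.023, 0.016]
contact_force: [-0.7, 4.3, 5.4]
grip_width: 0.0242
```

It slides free with about 4.3 N of spring force. I'll draw out further.

drive_tool --commands '[[[0,0.8,-0.07],0],[[0,0.8,-0.07],0],[[0,0.8,-0.07],0],[[0,0.8,-0.07],0],[[0,0.8,-0.07],0],[[0,0.8,-0.07],0],[[0,0,0],0]]'

```text
time_s: 14.1
eef_pos: [0.4776, -0.0629, 0.0888]
eef_rot: [-0.041, 0.999, 0.023, 0.016]
contact_force: [1.0, 3.5, 3.0]
grip_width: 0.0244
```

drive_tool --commands '[[[0,0.7,-0.06],0],[[0,0.5,-0.04],0],[[0,0,0],0],[[0,0,0],0]]'

```text
time_s: 14.5
eef_pos: [0.4782, -0.0756, 0.0888]
eef_rot: [-0.041, 0.999, 0.022, 0.016]
contact_force: [1.4, 4.5, 2.4]
grip_width: 0.0242
```

```bash
python3 - <<'E'
from h import *
import pickle
o=observe();S=snapshot('scene');T=snapshot('top');w=wr(snapshot('wrist'),o);w['o']=o
pickle.dump((S,T,w),open('f.pkl','wb'));print(o['eef_pos'],o['eef_rot'],o['contact_force'],o['grip_width'])
p=[.4722,.0535,.0385];c,s=np.cos(p[2]),np.sin(p[2])
W=lambda x,y,z:[p[0]+c*x-s*y,p[1]+s*x+c*y,z]
for n,X in [('nose',W(-.034,-.1364,.061)),('tip',W(-.031,-.1364,.061)),('grip top',W(.001,-.136,.138))]:
    print(n,'S',proj(S,X),'T',proj(T,X),'w',proj(w,X))
E
```

```text
[ 0.47818879 -0.07555506  0.08882068] [-0.04107529  0.99877281  0.02237616  0.016279  ] [1.40396073 4.46413747 2.39376413] 0.02419244607009714
nose S [287.16748931 208.97683173] T [252.58207416 233.48856564] w [203.6600044  226.59614827]
tip S [286.34636542 208.7160544 ] T [252.52705736 232.51172858] w [207.9068549  226.56533616]
grip top S [277.88299489 186.37254382] T [252.44112561 221.53652938] w [257.21272014 277.78509312]
```

drive_tool --commands '[[[0,0.4,-0.03],0],[[0,0,0],0],[[0,0,0],0]]'

```text
time_s: 14.95
eef_pos: [0.4783, -0.0789, 0.0888]
eef_rot: [-0.041, 0.999, 0.023, 0.016]
contact_force: [0.6, 3.7, 1.4]
grip_width: 0.0243
```

```bash
python3 - <<'E'
from h import *
import pickle
o=observe();S=snapshot('scene');T=snapshot('top');w=wr(snapshot('wrist'),o);w['o']=o
pickle.dump((S,T,w),open('f.pkl','wb'));print(o['eef_pos'],o['contact_force'],o['grip_width'])
i=np.zeros((600,800,3),np.uint8)
i[:400,:400]=cv2.resize(S['pixels'][185:235,255:305],None,fx=8,fy=8,interpolation=cv2.INTER_CUBIC)
i[:400,402:800]=cv2.resize(w['pixels'][175:245,160:230],(398,400),interpolation=cv2.INTER_CUBIC)
i[402:600,:396]=cv2.resize(T['pixels'][215:245,210:270],(396,198),interpolation=cv2.INTER_CUBIC)
i[402:600,402:732]=cv2.resize(S['pixels'][170:290,200:400],(330,198),interpolation=cv2.INTER_CUBIC)
cv2.imwrite('pics/f.png',i)
E
```

```text
[ 0.47833999 -0.07890661  0.08883299] [0.57993988 3.65061896 1.36092645] 0.02429865130294709
```

View pics/f.png

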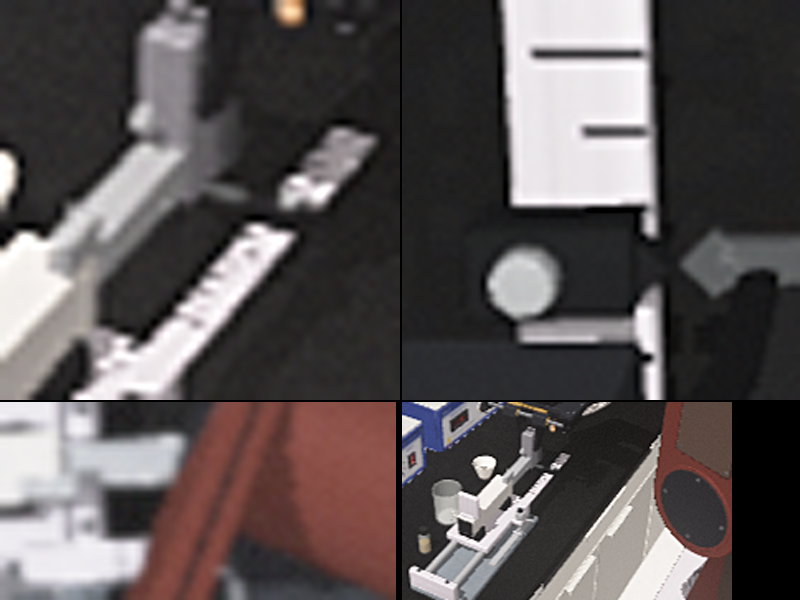

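The final view shows the pointer tip at about (681,264) and the marker nose at about (665,264), with 8 px per mm. I'll check the alignment numerically.

```bash
python3 - <<'E'
from h import *
import pickle
S,T,w=pickle.load(open('f.pkl','rb'))
g=w['pixels'].astype(int).sum(2)//3
print('cols',list(range(200,222)))
for r in range(208,236): print(r,' '.join('%3d'%v for v in g[r,200:222]))
E
```

```text
cols [200, 201, 202, 203, 204, 205, 206, 207, 208, 209, 210, 211, 212, 213, 214, 215, 216, 217, 218, 219, 220, 221]
208 243 244 241 225 133  15  21  31  33  33  33  33  32  30  30  32  31  30  31  32  30  31
209 245 246 241 225 140  14  21  31  30  33  31  30  30  31  32  30  31  32  32  31  31  31
210 186 183 171 191 138  21  22  31  32  30  31  31  32  33  32  32  32  30  32  32  30  30
211   0   0  38 132 118  36  21  32  30  32  31  33  32  32  29  32  31  32  32  33  32  32
212  19   4 114 177 133  36  22  33  31  32  34  37  34  33  29  30  31  30  31  30  33  32
213  23   8 110 206 161  36  23  29  29  32  33  34  33  32  30  32  32  32  32  32  31  31
214  22   6 115 211 163  33  12  19  29  35  34  35  34  32  35  40  35  31  31  28  27  28
215  21   7 105 197 155  35  14  19  31  34  33  33  28  35  62  69  48  37  37  36  36  37
216  24  18   7  90  89  37  15  23  31  33  33  32  37  63  93  97  79  67  65  66  66  66
217  26  22  23  17  14  19  18  28  34  31  32  42  68  93  97 100 103  97  89  87  87  87
218  28  32  33  27  26  26  22  30  31  28  40  67  94  97  94 
[... 891 characters left out ...]
  32  32  30  31  32  32  34  33  33  30  21  25  22  23
229  18 227 255 242 190  99   3  25  31  32  32  32  31  32  33  31  33  25  23  24  24  24
230  85 223 249 234 193 104   3  19  19  26  32  33  32  26  23  19  23  24  25  23  24  25
231 151 229 244 233 199 112   2  18  19  28  34  30  30  26  22  21  22  23  24  22  22  25
232 146 226 244 236 205 114   1  17  21  29  33  23  18  19  19  23  21  25  25  22  22  25
233 143 216 244 237 206 117   5  17  18  28  33  26  22  22  21  23  24  24  24  24  23  23
234 106 159 235 241 208 122  19  15  19  28  32  26  19  20  22  23  26  24  24  23  24  23
235  22  94 219 247 215 123  16  15  18  29  32  26  21  23  21  23  23  26  24  22  25  22
```

The pointer tip is at row 220.9 and the nose at row 221.4, at about 0.7 mm per px, so they agree to about 0.4 mm. The pose is stable, so I'm handing in.

```bash
python3 -c "
from h import *
o=observe();print(o['time_s'],o['eef_pos'],o['grip_width'],o['contact_force']);print(sign_off())"
```

```text
15.1 [ 0.47833472 -0.07886404  0.08882836] 0.02443463314146269 [1.15472841 4.03926554 2.78924082]
the job is handed in; nothing more can be done
None
```

The boom is set and the job is handed in at 15.1 s. The carriage went out to its end stop, and the boom is held drawn out with its pointer at the marker's nose.

- **Carriage:** The push force rose to 20 N at the ridge, fell, then rose again at the end stop. The lug, grip and marker had each moved 83 mm.
- **Boom:** It slid freely with 35 N of squeeze against about 4 N of spring. I drew it about 75 mm, less than the 76.5 mm I had estimated beforehand. I stopped on the picture, not on that figure.
- **Last check:** In the final wrist picture the pointer tip and nose agree to about 0.4 mm along the slide, and the pose was steady.

These points disagreed or were not fully checked:
- **First pass missed:** The fingertips proved about 25 mm shorter than stated, so the shut fingers passed over the lug. I lowered the tool and pushed again.
- **End stop force:** It peaked at 47 N, above the 40 N limit set for the arm and gripper body. Only the fingers should have been touching, but I did not check that.
- **Tilt:** That push left the tool tilted by about 5°, and it stayed tilted for the grasp.
- **Button:** The jaws read 24.3 mm instead of the expected 26 mm. I take the button as in because the boom slid free. I did not see it pressed.
- **Detent and bystanders:** Detent seating is inferred from the force pattern. The vial, beaker and crucible looked in place in the last scene view. I did not recheck the timer.

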